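# Clear the maple-maker's bench into the toolbox and bins

### The arm

A 6-joint arm with a two-finger parallel gripper is mounted at the origin on the work surface. World frame = base frame: x ahead of the robot, y to its left, z up, the work surface at z = 0. Lengths are in mm, angles in rad, forces in N, time in s.
With the tool pointing down it reaches from about 400 to 925 mm from the base axis. Payload 12.5 kg.
Tool frame: the origin (TCP) lies on the front face of the gripper's body, between the roots of the fingers; the fingertips stand 78 mm ahead of it and the grasp point (between the pads) lies 59 mm ahead of it (env.nose_length is the distance from the TCP to the fingertips, in mm); z points along the fingers, y is the line along which they close (so a half turn about z gives the same grasp; the last joint's range is limited). The gripper opens to 95 mm and grips with 3 to 60 N. Pads are 20 mm wide; open, the fingers measure 119 mm over their backs; the gripper's body (75 mm by 180 mm) begins 59 mm behind the grasp point.
Start: joints at [-1.332, 0.491, 1.559, -0, 1.092, -0.106], TCP at [211.277, -588.218, 292.261] pointing down, gripper open.
Joint ranges: [-3.1, 3.1], [-0.84, 2.19], [0.05, 2.79], [-1.13, 4.28], [0.06, 2.93], [-2.69, 2.69]. Speed limits (rad/s): [2.22, 2.22, 2.79, 3.14, 3.14, 3.14].

### API

Orientations are given as [roll, pitch, yaw] about the fixed x, y, z axes, in that order (R = Rz(yaw) Ry(pitch) Rx(roll)).
In Python, from cell import env gives the robot as it stands.
- The arm moves only by the tool jog_arm, never from a script. Its argument "motion" is a list of rows, each a list of 7 numbers: the turn, a rotation vector about the tool's x, y, z in degrees, then the shift along the tool's x, y, z in mm, then the finger opening in mm, from 0 to 95.1. In form: [[wx, wy, wz, x, y, z, hand], ...]. A call has 1 to 10 rows; each row shifts and turns the commanded pose from where the row before left it, along the tool's axes as they then stand; what a row does not reach is not made up. A row lasts 1/8 s, in which the tool goes at most 62.5 mm and 10.7 degrees, less where a joint would pass 70% of its speed; a pose out of reach is approached as far as the arm can. A call is refused whole if a number of a shift passes 62.5 or a number of a turn 10.7, either way. A call with a gripper value outside its range is refused whole. The fingers move at their own pace and stop on an object; the grip force is fixed at half the most. Time passes only in rows, so rows that do not move let the fingers close. It gives the time, the measured TCP pose, the force, the opening and the grip force at its end, in the units of the state.
- env.state(): the state, without advancing time (a new reading comes with each control period).
- env.read_camera(name): name is "scene" or "top" or "wrist"; returns a dict with "color" (420x560x3 uint8, red, green, blue), "z_map" (420x560 float32, mm along the optical axis (not along the pixel's ray), 0 where there is no reading), "camera_matrix" (3x3 intrinsics, pixels), "k1" (the pictures are not rectified: a ray, as slopes to the right and down, at radius r is drawn at 1 + k1 r^2 times it, then the intrinsics apply), "world_to_cam" (4x4, takes a point from world to camera coordinates). Camera axes: x right, y up, looking along -z (the intrinsics and any distortion apply to the point x, -y, -z); pixel columns grow to the right and rows downward; lengths in mm; the calibration is good to about 2 mm. A picture is of the moment at which its call begins.
- env.job_done(): hands the job in; it is judged then, once.
Trained networks look in the newest picture that a camera, given by its name, has taken for a name from the list of things; names that differ only in an ending like _2 or _b are one class to them, and where a whole thing is asked for, a point or a joint stands for the part that bears it (a point fixed in the world has none). Each returns a list of dicts, best first, with "score" (0 to 1); they miss things now and then, are a little off and sometimes report something else, mostly with a low value. They report only what shows in the picture. A call takes as long as a camera call. They do not tell look-alikes from the thing itself.
- env.recognise(camera, thing): "location" ([column, row] in pixels, amid what is visible of it).
The state is a dict: "t": time; "joints": joint angles; "qvel": joint speeds; "tau": joint torques, N m; "eef_pos": TCP position; "tcp_rot": TCP orientation; "ft_force": force on the tool from outside, world axes, zero at the start; "moment": the same for the moment, N m; "opening": opening from 0.0 (shut) to 1.0 (fully open); "grip_force": force on a finger pad.
Only numpy, scipy, OpenCV 4.12 (cv2) and the standard library are available. Lean on these libraries where they do the work, as an engineer would, in place of code of your own. Each camera call takes 0.05 s, during which the arm holds its last target. There are 200 camera calls.

### The job

Clear up the bench: swing the toolbox's red top tray over by its black handle, lay the drill battery and the orange tape measure side by side in the compartment underneath, and lower the tray again until it is fully shut. Lay the forked branch offcut inside the wooden crate and stand the glue pot in the white drip tray, keeping the pot upright all the while; the cork block stays where it lies.

Things in the scene. Friction and masses are not known exactly. Their poses are not given: they have to be found in the camera images.
- battery_center (a point): Drill battery pack, black with a red band and grey top, 68 (x) x 46 (y) mm and 40 mm tall (the lower 32 mm at full width, then a neck 50 x 34 mm); lies loose on the bench, about 0.4 kg. The point is its centre, 20 mm above its underside; x runs along its length, z up.
- tape_center (a point): Tape measure, orange with black disc on top, lying flat: 60 (x) x 52 (y) x 30 mm tall, about 0.2 kg. The point is its centre, 15 mm above its underside; x along its length, z up.
- branch_grip (a point): Forked piece of brown branch lying flat. The main stick is 20 mm thick and 110 mm long along x, from x = -40 to x = +70 mm of this point; a 16 mm side twig leaves it at x = +30 mm and reaches to x = +71, y = +36 mm. The point is on the axis of the plain straight part, 10 mm above the underside; hold the stick here, across it (along y).
- glue_center (a point): Glue pot: upright round white jar with paper label and green cap, 48 mm in diameter, 62 mm tall, about 0.16 kg. The point is its centre, 31 mm above its underside; z up.
- toolbox: Blue steel toolbox fixed on the bench, open-topped under the red top tray: outside 110 (x) x 220 (y) x 55 mm tall, walls and floor 5 mm, one undivided compartment. Origin at the centre of its underside; x points away from the robot, the way the tray swings; z up.
- tray_handle (a point): Middle of the black handle bar of the red top tray (tray 110 x 220 x 34 mm, hung on parallel steel arms, always stays level; about 0.4 kg). The bar is 14 mm thick and 14 mm tall, runs along the toolbox's y, is free over 100 mm, 44 mm clear above the tray's floor plate and 14 mm above its rim. Axes parallel to the toolbox's. Shut, the point is at x = 0, y = 0, z = 113 mm in the toolbox frame.
- tray_swing (a joint): Swing of the top tray's arms, rad: 0 shut (resting over the compartment), 2.443 fully open (resting beyond the box at the same height). The handle point moves on an arc of radius 75 mm in the toolbox frame: x = 70.5 mm - 75 mm cos(0.35 + q), z = 87.3 mm + 75 mm sin(0.35 + q). The tray's own weight carries it to the nearer end; there is light damping and no spring.
- cork_center (a point): Cork sanding block, plain brown, 66 (x) x 46 (y) x 30 mm tall, loose among the things; not to be moved. The point is its centre, 15 mm above its underside.
- crate: Light wooden crate, fixed: outside 140 x 140 x 55 mm tall, walls and floor 6 mm. Origin at the centre of its underside, z up.
- drip_tray: White plastic drip tray, fixed: outside 140 x 140 x 20 mm tall, walls and floor 5 mm. Origin at the centre of its underside, z up.
Mind the look-alikes: they are no part of the job. Leave any pink or purple look-alike of the part that bears tape_center alone.

How it is judged (in metres and radians):
At the end, for the whole second after the job is handed in: Tray shut (within 0.08 rad); battery and tape measure in the compartment (centres under 42 mm above its underside); branch in the crate (point within 62 mm of its centre each way, under 35 mm high); pot upright (0.15 rad) in the drip tray (within 50 mm each way); all released, at rest (value of joint tray_swing below 0.08 rad and x of battery_center in the frame of toolbox between -0.05 and 0.05 m and y of battery_center in the frame of toolbox between -0.105 and 0.105 m and z of each of battery_center, tape_center in the frame of toolbox below 0.042 m and x of tape_center in the frame of toolbox between -0.05 and 0.05 m and y of tape_center in the frame of toolbox between -0.105 and 0.105 m and x of branch_grip in the frame of crate between -0.062 and 0.062 m and y of branch_grip in the frame of crate between -0.062 and 0.062 m and z of branch_grip in the frame of crate below 0.035 m and x of glue_center in the frame of drip_tray between -0.05 and 0.05 m and y of glue_center in the frame of drip_tray between -0.05 and 0.05 m and z of glue_center in the frame of drip_tray below 0.045 m and angle between glue_center's own z axis and vertical below 0.15 rad and linear speed of each of battery, tape, branch, glue_pot below 0.02 m/s and velocity of joint tray_swing below 0.05 rad/s); the robot touches nothing.
It fails at once if the glue pot is tipped (more than 0.5 rad) (angle between glue_center's own z axis and vertical above 0.5 rad).
It fails at once if the cork block is moved (more than 30 mm) (distance of cork_center from where it was at the start of the episode above 0.03 m).
It also fails if it takes over 131 s, if anything falls off the work surface, if the arm or the gripper's body presses on something with over 40 N, if the wrist force passes 120 N, or if a joint passes its speed limit or range.

## Working session

There is one attempt and no reset: what is moved stays moved. The work goes in short steps, Python scripts to look and compute and a tool call to move; the robot and the scene stay as the last step left them, time stands still between calls to the robot, and variables do not carry over. Pictures are saved under pics/ and viewed, at most 14 in all, crops included, and the job is handed in when it is done.

Besides the shell and the picture viewer there is one more tool, called after "Emit:" by a JSON object that holds its "fn" and its "kwargs". jog_arm: Moves the arm, as the interface text tells. Its arguments: {"type":"object","properties":{"motion":{"type":"array"}},"required":["motion"]}

```bash
ls; mkdir -p pics
cat > h.py <<'E'
from cell import env
import numpy as np, cv2
from scipy.spatial.transform import Rotation as R
def cloud(c):
    K=c["camera_matrix"];k=c["k1"];z=c["z_map"].astype(float)
    v,u=np.mgrid[0:z.shape[0],0:z.shape[1]].astype(float)
    x=(u-K[0,2])/K[0,0];y=(v-K[1,2])/K[1,1];a,b=x.copy(),y.copy()
    for _ in range(8):
        f=1+k*(a*a+b*b);a,b=x/f,y/f
    P=np.stack([a*z,-b*z,-z,np.ones_like(z)],-1)
    W=P@np.linalg.inv(c["world_to_cam"]).T
    W=W[...,:3];W[z<=0]=np.nan
    return W
def save(c,n,box=None,s=1):
    im=c["color"][...,::-1]
    if box: im=im[box[1]:box[3],box[0]:box[2]]
    cv2.imwrite("pics/"+n,cv2.resize(im,None,fx=s,fy=s,interpolation=cv2.INTER_CUBIC))
E
python3 - <<'E'
from h import *
print(env.state())
for n in ["top","scene"]:
    c=env.read_camera(n);save(c,n+"0.png",None,1.4);W=cloud(c);np.savez(n+"0.npz",W=W,im=c["color"])
    for t in ["battery_center","tape_center","branch_grip","glue_center","toolbox","tray_handle","cork_center","crate","drip_tray"]:
        for r in env.recognise(n,t)[:3]:
            u,v=map(int,np.round(r["location"]));print(n,t,round(r["score"],2),u,v,np.nanmedian(W[v-1:v+2,u-1:u+2].reshape(-1,3),0).round(0))
E
```

```text
pics
{'t': 0.0, 'joints': array([-1.33159390e+00,  4.91581110e-01,  1.55944115e+00, -9.66631078e-06,
        1.09172510e+00, -1.05622564e-01]), 'qvel': array([ 0.00123319, -0.00047733, -0.00167817,  0.00094796, -0.00024331,
       -0.00085393]), 'tau': array([-3.15790828e-06, -6.12661815e+01, -2.58182484e+01,  6.91680377e-02,
        4.82427387e-02, -1.11504060e-04]), 'eef_pos': array([ 211.23901761, -588.05301438,  291.6511732 ]), 'tcp_rot': array([-3.14044347e+00, -1.13211844e-04,  3.44829385e-01]), 'ft_force': array([-0.5539698 , -0.53242744,  0.09477366]), 'moment': array([0.00468619, 0.06078243, 0.02201007]), 'grip_force': 0.0, 'opening': 1.000241843852758}
top battery_center 0.8 226 234 [444.  76.  40.]
top tape_center 0.91 404 183 [ 583. -395.   30.]
top tape_center 0.83 359 238 [ 436. -273.   33.]
top tape_center 0.68 434 267 [ 360. -466.   32.]
top branch_grip 0.54 269 231 [456. -36.  20.]
top glue_center 0.72 401 236 [ 438. -377.   62.]
top toolbox 0.88 140 227 [460. 298.  61.]
top toolbox 0.46 399 238 [ 432. -371.   63.]
top tray_handle 0.61 140 224 [465. 295.  64.]
top cork_center 0.6 311 235 [ 444. -147.   30.]
top crate 0.56 330 169 [ 627. -200.    9.]
top crate 0.42 139 224 [465. 297.  64.]
top drip_tray 0.59 262 168 [630. -15.   5.]
scene battery_center 0.69 327 211 [470.  56.  36.]
scene battery_center 0.38 315 254 [612. -22.   5.]
scene tape_center 0.79 214 222 [ 444. -284.   31.]
scene tape_center 0.77 179 263 [ 592. -396.   30.]
scene branch_grip 0.62 295 215 [448. -38.  20.]
scene glue_center 0.72 178 223 [ 455. -387.   56.]
scene toolbox 0.73 396 196 [473. 278.  61.]
scene tray_handle 0.73 398 188 [434. 304.  61.]
scene cork_center 0.72 257 223 [ 471. -160.   30.]
scene cork_center 0.48 397 198 [484. 276.  62.]
scene crate 0.64 248 262 [ 604. -212.    6.]
scene drip_tray 0.83 319 256 [620. -13.   4.]
```

View pics/top0.png

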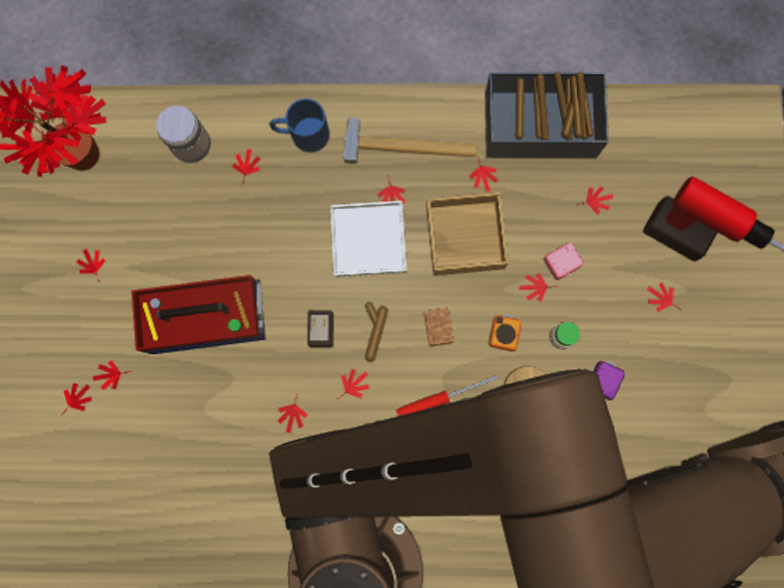

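Run:
```python
from h import *
im=np.load("top0.npz")["im"]
save({"color":im},"crop0.png",(190,150,460,290),2.9)
```

```text
(no output)
```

View pics/crop0.png

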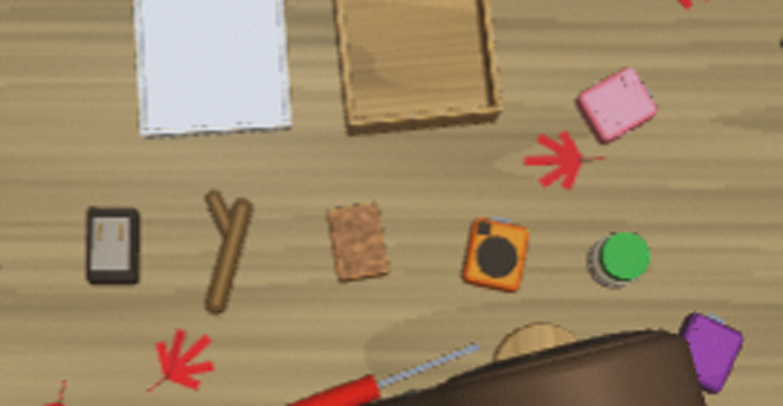

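The top picture shows three tape-like candidates at native pixels: (359,238) orange with a black disc, (404,183) pink and (434,267) purple. The orange one with the disc fits the description, and the crop confirms it. The battery is at (228,234), branch (269,236), cork (313,233), glue pot (404,239), toolbox (140,225), crate (333,167) and drip tray (263,170).

Run:
```python
from h import *
W=np.load("top0.npz")["W"]
def rect(n,u0,v0,u1,v1,zl,zh):
    P=W[v0:v1,u0:u1].reshape(-1,3);P=P[(P[:,2]>zl)&(P[:,2]<zh)]
    (cx,cy),(w,h),a=cv2.minAreaRect(P[:,:2].astype(np.float32))
    print(n,len(P),np.round([cx,cy,w,h,a],1),"mean",P.mean(0).round(1),"zmax",np.percentile(P[:,2],98).round(1))
    return P
rect("battery",215,215,242,252,25,60);rect("battTop",215,215,242,252,37,60)
rect("tape",345,220,376,254,24,60)
P=rect("branch",255,210,282,262,8,60)
rect("cork",300,215,328,251,20,60)
rect("glue",388,222,418,255,55,80)
rect("box",90,192,192,256,50,110);rect("handle",90,192,192,256,100,130);rect("rim",90,192,192,256,88,103)
rect("crate",300,133,368,200,45,70);rect("drip",233,140,294,200,12,40)
# branch: list outline
for x in range(395,520,12):
    q=P[(P[:,0]>x-6)&(P[:,0]<x+6)]
    if len(q): print(x,q[:,1].min().round(),q[:,1].max().round(),len(q))
```

```text
battery 429 [444.9  71.5  66.6  43.8   0.5] mean [444.3  70.9  36.9] zmax 47.1
battTop 226 [444.9  70.1  40.1  58.1  89.2] mean [444.8  71.7  41.4] zmax 47.8
tape 433 [ 438.2 -277.1   51.9   59.9   78.4] mean [ 437.8 -276.3   31.2] zmax 36.9
branch 385 [441.1 -35.5  60.  121.9  83.4] mean [445.3 -31.3  17.8] zmax 25.6
cork 440 [ 449.8 -151.7   66.2   46.4    8.9] mean [ 449.2 -151.4   30.7] zmax 36.8
glue 225 [ 4.328e+02 -3.865e+02  4.130e+01  4.180e+01  3.000e-01] mean [ 432.6 -386.2   62.6] zmax 68.2
box 3812 [467.3 291.  111.6 231.7   7.8] mean [467.5 293.8  69.4] zmax 95.8
handle 290 [450.1 300.3 222.1  78.7  84.1] mean [466.2 293.4 119.6] zmax 126.1
rim 496 [466.8 295.  111.1 223.6   7.6] mean [467.4 295.9  92.9] zmax 99.2
crate 562 [ 628.2 -205.1  141.9  140.9    5.3] mean [ 629.1 -207.2   54.5] zmax 61.5
drip 489 [623.4 -16.2 142.2 139.8   3.8] mean [622.8 -17.1  19. ] zmax 26.0
395 -31.0 -12.0 37
407 -36.0 -15.0 36
419 -39.0 -18.0 35
431 -41.0 -20.0 38
443 -49.0 -6.0 34
455 -68.0 -28.0 42
467 -65.0 -9.0 54
479 -55.0 -14.0 60
491 -52.0 -11.0 38
503 -33.0 -33.0 1
```

Emit:
{"fn": "jog_arm", "kwargs": {"motion": [[0,0,9.9,0,0,0,95],[0,0,9.9,0,0,0,95],[0,0,0,44.4,-40.4,0,95],[0,0,0,44.4,-40.4,0,95],[0,0,0,44.4,-40.4,0,95],[0,0,0,44.4,-40.4,0,95],[0,0,0,44.4,-40.4,0,95],[0,0,0,0,0,50,95],[0,0,0,0,0,50,95],[0,0,0,0,0,0,95]]}}

```text
t: 2.25
eef_pos: [432.8, -385.5, 189.8]
tcp_rot: [-3.137, 0.004, -0.001]
ft_force: [0.5, -0.3, 0.4]
opening: 0.999
grip_force: 0.0
```

```bash
cat >> h.py <<'E'
def seg(n,W,x,y,r,zl,zh):
    P=W.reshape(-1,3);P=P[(abs(P[:,0]-x)<r)&(abs(P[:,1]-y)<r)&(P[:,2]>zl)&(P[:,2]<zh)]
    if len(P)<10: print(n,"none");return P
    (cx,cy),(w,h),a=cv2.minAreaRect(P[:,:2].astype(np.float32))
    print(n,len(P),np.round([cx,cy,w,h,a],1),"mean",P.mean(0).round(1));return P
def st():
    s=env.state();print("t",round(s["t"],2),"tcp",s["eef_pos"].round(1),"rpy",s["tcp_rot"].round(3),"f",s["ft_force"].round(1),"open",round(s["opening"]*95.1,1),"grip",round(s["grip_force"],1))
E
python3 - <<'E'
from h import *
st()
c=env.read_camera("wrist");save(c,"w1.png");W=cloud(c)
seg("glue",W,433,-386,45,55,75)
for d in env.recognise("wrist","glue_center"):print(d)
E
```

```text
t 2.25 tcp [ 432.8 -385.5  189.8] rpy [-3.137e+00  4.000e-03 -1.000e-03] f [ 0.5 -0.3  0.4] open 95.0 grip 0.0
glue 2607 [ 4.339e+02 -3.888e+02  4.250e+01  4.200e+01  1.000e-01] mean [ 435.1 -388.6   61.8]
{'location': [283.3, 218.9], 'score': 0.79}
```

View pics/w1.png

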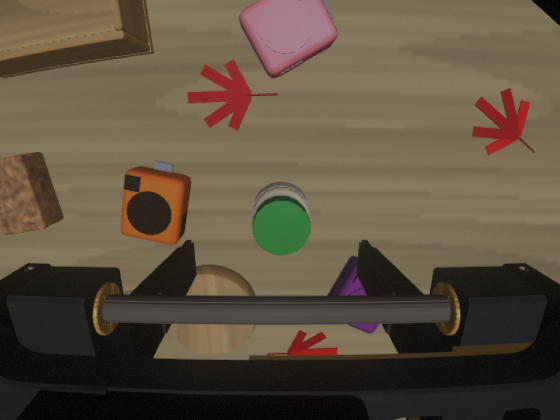

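The wrist picture shows the green cap at (281,222) centred between the fingers. The wooden disc at (212,310) and the purple piece at (352,295) are low and clear.

Emit:
{"fn": "jog_arm", "kwargs": {"motion": [[0,0,0,1,2.5,48,95],[0,0,0,0,0,48,95],[0,0,0,0,0,0,95],[0,0,0,0,0,0,30],[0,0,0,0,0,0,30],[0,0,0,0,0,0,30],[0,0,0,0,0,0,30],[0,0,0,0,0,0,30],[0,0,0,0,0,0,30],[0,0,0,0,0,0,30]]}}

```text
t: 3.6
eef_pos: [434.5, -388.9, 96.3]
tcp_rot: [3.142, -0.0, -0.001]
ft_force: [-0.1, 0.8, 3.1]
opening: 0.493
grip_force: 30.0
```

Emit:
{"fn": "jog_arm", "kwargs": {"motion": [[0,0,0,0,0,-30,30],[0,0,0,0,0,-50,30],[0,0,0,0,0,-50,30],[0,0,0,20,-39.5,0,30],[0,0,0,27,-53,0,30],[0,0,0,27,-53,0,30],[0,0,0,27,-53,0,30],[0,0,0,27,-53,0,30],[0,0,0,27,-53,0,30],[0,0,0,27,-53,0,30]]}}

```text
t: 4.85
eef_pos: [617.3, -29.6, 225.8]
tcp_rot: [3.142, 0.001, -0.001]
ft_force: [-0.1, -1.1, -1.8]
opening: 0.492
grip_force: 30.0
```

Emit:
{"fn": "jog_arm", "kwargs": {"motion": [[0,0,0,6.5,-15.5,0,30],[0,0,0,0,0,0,30],[0,0,0,0,0,50,30],[0,0,0,0,0,45,30],[0,0,0,0,0,15,30],[0,0,0,0,0,9,30],[0,0,0,0,0,4,30],[0,0,0,0,0,0,30],[0,0,0,0,0,0,30]]}}

```text
t: 5.98
eef_pos: [623.5, -16.1, 104.1]
tcp_rot: [3.141, -0.001, -0.001]
ft_force: [-0.3, -0.1, -2.4]
opening: 0.496
grip_force: 30.0
```

Emit:
{"fn": "jog_arm", "kwargs": {"motion": [[0,0,0,0,0,2,30],[0,0,0,0,0,0.7,30],[0,0,0,0,0,0,60],[0,0,0,0,0,0,80],[0,0,0,0,0,0,95],[0,0,0,0,0,0,95],[0,0,0,0,0,0,95],[0,0,0,0,0,-40,95],[0,0,0,0,0,-60,95],[0,0,0,0,0,-30,95]]}}

```text
t: 7.22
eef_pos: [623.6, -16.1, 233.6]
tcp_rot: [3.141, -0.003, -0.001]
ft_force: [-0.1, 0.1, -1.3]
opening: 0.999
grip_force: 0.0
```

Emit:
{"fn": "jog_arm", "kwargs": {"motion": [[0,0,0,-48.5,3.5,0,95],[0,0,0,-48.5,3.5,0,95],[0,0,0,-48.5,3.5,0,95],[0,0,0,-48.5,3.5,0,95],[0,0,7,0,0,0,95],[0,0,7,0,0,0,95],[0,0,0,0,0,30,95],[0,0,0,0,0,0,95]]}}

```text
t: 8.22
eef_pos: [428.6, -29.8, 199.6]
tcp_rot: [3.141, 0.003, -0.245]
ft_force: [-0.2, -0.0, 0.2]
opening: 1.0
grip_force: 0.0
```

Run:
```python
from h import *
st()
c=env.read_camera("wrist");save(c,"w2.png");W=cloud(c)
P=seg("branch",W,440,-32,75,9,30)
P=P[P[:,1]<10]
Q=P[P[:,0]<440];
vx,vy,x0,y0=cv2.fitLine(Q[:,:2].astype(np.float32),cv2.DIST_L2,0,.01,.01).ravel()
print("stick yaw",np.degrees(np.arctan(vy/vx)),x0,y0)
d=np.array([vx,vy])*np.sign(vx);s=(P[:,:2]-[x0,y0])@d;print("along",s.min(),s.max(),"grip",np.array([x0,y0])+d*(np.percentile(s,.2)+40))
for x in range(385,510,10):
    q=P[abs(P[:,0]-x)<5]
    if len(q):print(x,q[:,1].min().round(),q[:,1].max().round(),end=";")
```

```text
t 8.22 tcp [428.6 -29.8 199.6] rpy [ 3.141e+00  3.000e-03 -2.450e-01] f [-0.2 -0.   0.2] open 95.1 grip 0.0
branch 3275 [441.  -22.9  45.5 112.8  75. ] mean [449.5 -33.6  17. ]
stick yaw -15.815876 413.72876 -28.874752
along -31.55695595486618 80.8255856209957 grip [423.03406368 -31.51067268]
385 -31.0 -13.0;395 -35.0 -14.0;405 -37.0 -16.0;415 -40.0 -18.0;425 -43.0 -21.0;435 -45.0 -23.0;445 -48.0 -26.0;455 -51.0 -27.0;465 -53.0 -23.0;475 -57.0 -18.0;485 -57.0 -13.0;495 -50.0 -13.0;
```

View pics/w2.png

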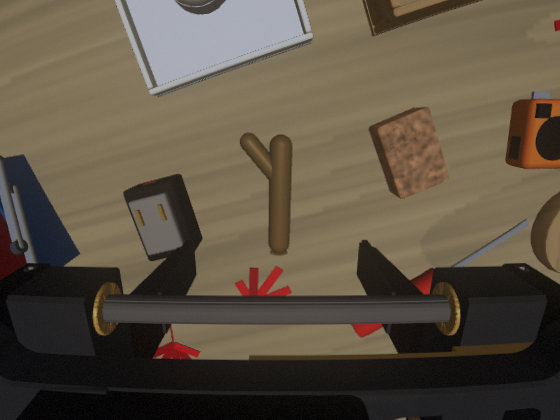

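The wrist picture shows the branch stick from (278,248) to (281,140), with the twig on the left. It is well aligned, and the battery at (163,215) is clear of the left finger.

Emit:
{"fn": "jog_arm", "kwargs": {"motion": [[0,0,1,-3.5,3,50,95],[0,0,0,0,0,50,80],[0,0,0,0,0,16,80],[0,0,0,0,0,3,80],[0,0,0,0,0,0,60],[0,0,0,0,0,0,5],[0,0,0,0,0,0,5],[0,0,0,0,0,0,5],[0,0,0,0,0,0,5],[0,0,0,0,0,0,5]]}}

```text
t: 9.52
eef_pos: [425.1, -32.0, 81.5]
tcp_rot: [3.142, -0.0, -0.263]
ft_force: [0.7, -0.3, -0.3]
opening: 0.267
grip_force: 0.0
```

Emit:
{"fn": "jog_arm", "kwargs": {"motion": [[0,0,0,0,0,0,5],[0,0,0,0,0,0,5],[0,0,0,0,0,0,5],[0,0,0,0,0,-30,5],[0,0,0,0,0,-50,5],[0,0,0,0,0,-50,5],[0,0,-7.5,0,0,0,5],[0,0,-7.5,0,0,0,5],[0,0,0,0,0,0,5]]}}

```text
t: 10.65
eef_pos: [425.0, -31.9, 211.6]
tcp_rot: [3.141, 0.0, -0.002]
ft_force: [-0.9, 0.1, 0.6]
opening: 0.206
grip_force: 30.0
```

Emit:
{"fn": "jog_arm", "kwargs": {"motion": [[0,0,0,38,38,0,5],[0,0,0,38,38,0,5],[0,0,0,38,38,0,5],[0,0,0,38,38,0,5],[0,0,0,38,38,0,5],[0,0,-5.3,0,0,0,5],[0,0,0,0,0,50,5],[0,0,0,0,0,50,5],[0,0,0,0,0,20,5],[0,0,0,0,0,0,5]]}}

```text
t: 11.9
eef_pos: [614.8, -222.1, 90.8]
tcp_rot: [-3.141, 0.002, 0.09]
ft_force: [-0.7, -0.5, -1.1]
opening: 0.2
grip_force: 29.9
```

Emit:
{"fn": "jog_arm", "kwargs": {"motion": [[0,0,0,0,0,2,5],[0,0,0,0,0,0,5],[0,0,0,0,0,0,30],[0,0,0,0,0,0,45],[0,0,0,0,0,0,45],[0,0,0,0,0,0,45],[0,0,0,0,0,-50,45],[0,0,0,0,0,-50,60],[0,0,0,0,0,-50,95],[0,0,5.3,0,0,0,95]]}}

```text
t: 13.15
eef_pos: [615.9, -222.5, 243.9]
tcp_rot: [3.139, -0.006, -0.002]
ft_force: [0.1, -0.5, -1.0]
opening: 0.733
grip_force: 0.0
```

Run:
```python
from h import *
st()
c=env.read_camera("wrist");save(c,"w3.png")
```

```text
t 13.15 tcp [ 615.9 -222.5  243.9] rpy [ 3.139e+00 -6.000e-03 -2.000e-03] f [ 0.1 -0.5 -1. ] open 69.7 grip 0.0
```

View pics/w3.png

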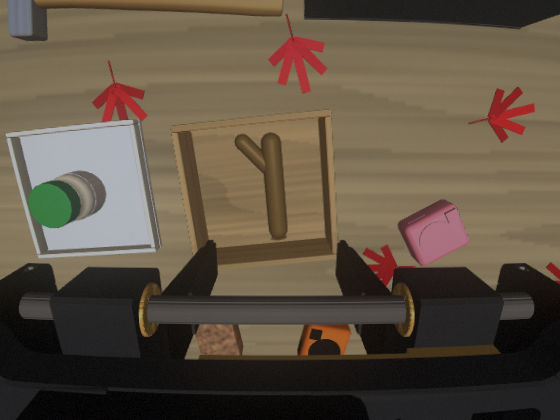

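The wrist picture shows the branch lying flat in the crate, from (278,232) to (270,140). The pot stands upright in the drip tray at (60,203).

Emit:
{"fn": "jog_arm", "kwargs": {"motion": [[0,0,0,-14.9,-51.75,-3,95],[0,0,0,-14.9,-51.75,-3,95],[0,0,0,-14.9,-51.75,-3,95],[0,0,0,-14.9,-51.75,-3,95],[0,0,0,-14.9,-51.75,-3,95],[0,0,0,-14.9,-51.75,0,95],[0,0,0,-14.9,-51.75,0,95],[0,0,0,-14.9,-51.75,0,95],[0,0,0,-14.9,-51.75,0,95],[0,0,0,-14.9,-51.75,0,95]]}}

```text
t: 14.45
eef_pos: [465.5, 297.1, 254.0]
tcp_rot: [3.141, 0.001, 0.001]
ft_force: [1.0, -1.0, 0.3]
opening: 1.003
grip_force: 0.0
```

Emit:
{"fn": "jog_arm", "kwargs": {"motion": [[0,0,-9.75,0,0,0,95],[0,0,-9.75,0,0,0,95],[0,0,-9.75,0,0,0,95],[0,0,-9.75,0,0,0,95],[0,0,-9.75,0,0,0,95],[0,0,-9.75,0,0,0,95],[0,0,-9.75,0,0,0,95],[0,0,-9.75,0,0,0,95],[0,0,-9.75,0,0,0,95],[0,0,-9.75,0,0,0,95]]}}

```text
t: 15.7
eef_pos: [466.2, 295.4, 253.9]
tcp_rot: [-3.14, 0.0, 1.708]
ft_force: [0.1, -0.4, -0.4]
opening: 1.0
grip_force: 0.0
```

Run:
```python
from h import *
st()
c=env.read_camera("wrist");save(c,"w4.png");W=cloud(c);np.savez("w4.npz",W=W)
seg("handle",W,467,293,75,101,135);seg("bar",W,467,293,45,112,135);seg("rim",W,467,295,140,86,100)
```

```text
t 15.7 tcp [466.2 295.4 253.9] rpy [-3.14   0.     1.708] f [ 0.1 -0.4 -0.4] open 95.1 grip 0.0
handle 2715 [467.1 294.6  13.9 116.4   7.5] mean [466.4 299.2 119.2]
bar 2100 [467.4 292.9  13.8  92.2   7.4] mean [466.9 295.3 119.2]
rim 4087 [466.8 294.  111.2 221.    7.5] mean [463.3 320.7  91.4]
```

View pics/w4.png

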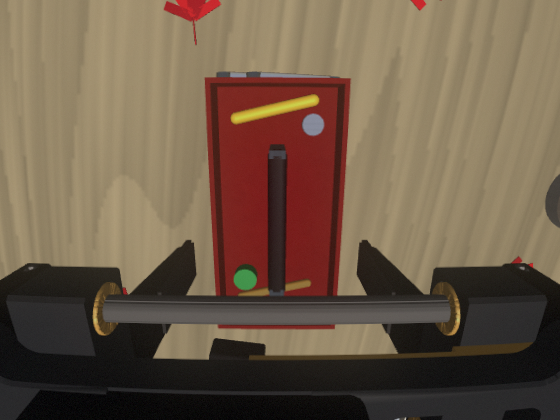

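The wrist picture shows the black handle bar vertical from (277,150) to (277,292), centred between the fingers.

Emit:
{"fn": "jog_arm", "kwargs": {"motion": [[0,0,0.4,-1,0.7,30,50],[0,0,0,0,0,0,50],[0,0,0,0,0,0,50],[0,0,0,0,0,41,45],[0,0,0,0,0,10,45],[0,0,0,0,0,0,2],[0,0,0,0,0,0,2],[0,0,0,0,0,0,2],[0,0,0,0,0,0,2],[0,0,0,0,0,0,2]]}}

```text
t: 17.0
eef_pos: [466.6, 294.6, 174.2]
tcp_rot: [-3.141, 0.0, 1.694]
ft_force: [-4.5, -0.9, 6.8]
opening: 0.145
grip_force: 30.0
```

Run:
```python
from h import *
st()
n=20
q=.35+np.linspace(0,2.443,n+1);x=70.5-75*np.cos(q);z=87.3+75*np.sin(q)
print([(round(a,1),round(-b,1)) for a,b in zip(np.diff(x),np.diff(z))])
```

```text
t 17.0 tcp [466.6 294.6 174.2] rpy [-3.141  0.     1.694] f [-4.5 -0.9  6.8] open 13.8 grip 30.0
[(np.float64(3.7), np.float64(-8.4)), (np.float64(4.7), np.float64(-7.9)), (np.float64(5.6), np.float64(-7.3)), (np.float64(6.4), np.float64(-6.5)), (np.float64(7.2), np.float64(-5.7)), (np.float64(7.8), np.float64(-4.8)), (np.float64(8.3), np.float64(-3.8)), (np.float64(8.7), np.float64(-2.7)), (np.float64(9.0), np.float64(-1.7)), (np.float64(9.1), np.float64(-0.6)), (np.float64(9.1), np.float64(0.6)), (np.float64(9.0), np.float64(1.7)), (np.float64(8.7), np.float64(2.8)), (np.float64(8.3), np.float64(3.8)), (np.float64(7.8), np.float64(4.8)), (np.float64(7.2), np.float64(5.7)), (np.float64(6.4), np.float64(6.5)), (np.float64(5.6), np.float64(7.3)), (np.float64(4.6), np.float64(7.9)), (np.float64(3.6), np.float64(8.4))]
```

Arm along the arc: tool y is the swing direction.

Emit:
{"fn": "jog_arm", "kwargs": {"motion": [[0,0,0,0,3.7,-8.4,2],[0,0,0,0,4.7,-7.9,2],[0,0,0,0,5.6,-7.3,2],[0,0,0,0,6.4,-6.5,2],[0,0,0,0,7.2,-5.7,2],[0,0,0,0,7.8,-4.8,2],[0,0,0,0,8.3,-3.8,2],[0,0,0,0,8.7,-2.7,2],[0,0,0,0,9.0,-1.7,2],[0,0,0,0,9.1,-0.6,2]]}}

```text
t: 18.25
eef_pos: [536.9, 303.8, 223.7]
tcp_rot: [-3.141, -0.001, 1.694]
ft_force: [-4.0, 3.9, -1.3]
opening: 0.144
grip_force: 30.0
```

Emit:
{"fn": "jog_arm", "kwargs": {"motion": [[0,0,0,0,9.1,0.6,2],[0,0,0,0,9.0,1.7,2],[0,0,0,0,8.7,2.8,2],[0,0,0,0,8.3,3.8,2],[0,0,0,0,7.8,4.8,2],[0,0,0,0,7.2,5.7,2],[0,0,0,0,6.4,6.5,2],[0,0,0,0,5.6,7.3,2],[0,0,0,0,4.6,7.9,2],[0,0,0,0,3.6,8.0,2]]}}

```text
t: 19.5
eef_pos: [606.6, 312.9, 173.8]
tcp_rot: [-3.141, -0.001, 1.694]
ft_force: [-9.7, 5.4, 18.3]
opening: 0.142
grip_force: 30.0
```

Emit:
{"fn": "jog_arm", "kwargs": {"motion": [[0,0,0,0,0,0,2],[0,0,0,0,0,0,30],[0,0,0,0,0,0,40],[0,0,0,0,0,0,40],[0,0,0,0,0,0,40],[0,0,0,0,0,-30,40],[0,0,0,0,0,-50,60]]}}

```text
t: 20.38
eef_pos: [606.5, 311.6, 253.1]
tcp_rot: [-3.138, 0.001, 1.694]
ft_force: [-0.1, 0.5, 0.5]
opening: 0.479
grip_force: 0.0
```

Run:
```python
from h import *
st()
c=env.read_camera("top");save(c,"top1.png",None,1.4);W=cloud(c)
seg("bar",W,606.8,313,60,105,130)
seg("tape",W,438,-277,45,24,45);seg("batt",W,445,71,45,25,50)
seg("glue",W,623,-16,45,58,80)
```

```text
t 20.38 tcp [606.5 311.6 253.1] rpy [-3.138e+00  1.000e-03  1.694e+00] f [-0.1  0.5  0.5] open 45.6 grip 0.0
bar 145 [610.4 284.6  15.4  60.5   8. ] mean [609.7 282.9 119.4]
tape 432 [ 438.  -276.6   52.2   60.2   76.6] mean [ 437.8 -276.3   31.2]
batt 417 [444.8  71.6  66.5  43.4   1.2] mean [444.4  70.9  37.1]
glue 209 [622.2 -14.4  42.5  39.8   2.7] mean [621.7 -14.4  68. ]
```

View pics/top1.png

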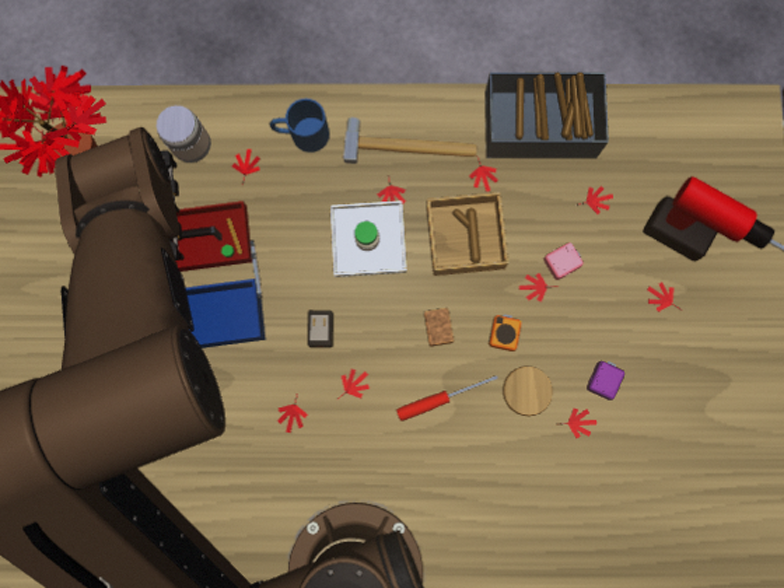

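The top picture shows the tray open, with its handle at (200,236), the empty blue compartment at (225,315), and the pot and branch in place.

Emit:
{"fn": "jog_arm", "kwargs": {"motion": [[0,0,9.7,0,0,0,95],[0,0,9.7,0,0,0,95],[0,0,9.7,0,0,0,95],[0,0,9.7,0,0,0,95],[0,0,9.7,0,0,0,95],[0,0,9.7,0,0,0,95],[0,0,9.7,0,0,0,95],[0,0,9.7,0,0,0,95],[0,0,9.7,0,0,0,95],[0,0,9.7,0,0,0,95]]}}

```text
t: 21.68
eef_pos: [606.9, 311.8, 253.7]
tcp_rot: [3.142, -0.0, -0.005]
ft_force: [-0.0, -0.4, 0.8]
opening: 0.999
grip_force: 0.0
```

Emit:
{"fn": "jog_arm", "kwargs": {"motion": [[0,0,0,-32.3,48,0,95],[0,0,0,-32.3,48,0,95],[0,0,0,-32.3,48,0,95],[0,0,0,-32.3,48,0,95],[0,0,0,-32.3,48,0,95],[0,0,0,0,0,50,95],[0,0,0,0,0,20,95],[0,0,0,0,0,0,95]]}}

```text
t: 22.68
eef_pos: [445.4, 71.6, 183.0]
tcp_rot: [3.141, 0.002, 0.001]
ft_force: [0.3, -0.1, 0.4]
opening: 0.999
grip_force: 0.0
```

Run:
```python
from h import *
st()
c=env.read_camera("wrist");W=cloud(c)
seg("batt",W,445,71,48,24,50);seg("neck",W,445,71,48,36,50)
```

```text
t 22.68 tcp [445.4  71.6 183. ] rpy [3.141e+00 2.000e-03 1.000e-03] f [ 0.3 -0.1  0.4] open 95.0 grip 0.0
batt 4588 [446.8  70.8  67.2  46.1   0. ] mean [450.2  70.9  36.5]
neck 2660 [4.461e+02 7.090e+01 5.010e+01 3.410e+01 1.000e-01] mean [447.3  70.9  40.1]
```

Emit:
{"fn": "jog_arm", "kwargs": {"motion": [[0,0,0,1,0.7,50,95],[0,0,0,0,0,45,95],[0,0,0,0,0,6,95],[0,0,0,0,0,0,60],[0,0,0,0,0,0,30],[0,0,0,0,0,0,30],[0,0,0,0,0,0,30],[0,0,0,0,0,0,30],[0,0,0,0,0,0,30],[0,0,0,0,0,0,30]]}}

```text
t: 23.98
eef_pos: [446.7, 71.0, 82.9]
tcp_rot: [3.141, -0.0, 0.001]
ft_force: [-0.7, -0.2, 6.0]
opening: 0.479
grip_force: 30.0
```

Emit:
{"fn": "jog_arm", "kwargs": {"motion": [[0,0,0,0,0,-50,30],[0,0,0,0,0,-50,30],[0,0,0,0,0,-50,30],[0,0,0,2.1,-44.2,0,30],[0,0,0,2.1,-44.2,0,30],[0,0,0,2.1,-44.2,0,30],[0,0,0,2.2,-44.2,0,30],[0,0,0,2.1,-44.2,0,30],[0,0,0,2.1,-44.2,0,30],[0,0,-7.5,0,0,0,30]]}}

```text
t: 25.22
eef_pos: [458.5, 338.6, 231.7]
tcp_rot: [3.141, 0.001, 0.137]
ft_force: [-0.9, -0.9, -4.7]
opening: 0.481
grip_force: 30.0
```

Emit:
{"fn": "jog_arm", "kwargs": {"motion": [[0,0,0,0,0,0,30],[0,0,0,0,0,50,30],[0,0,0,0,0,50,30],[0,0,0,0,0,25,30],[0,0,0,0,0,15,30],[0,0,0,0,0,0,30],[0,0,0,0,0,0,30]]}}

```text
t: 26.1
eef_pos: [459.5, 336.4, 93.8]
tcp_rot: [-3.141, -0.001, 0.131]
ft_force: [-0.3, -0.0, -4.6]
opening: 0.482
grip_force: 30.0
```

Emit:
{"fn": "jog_arm", "kwargs": {"motion": [[0,0,0,0,0,4,30],[0,0,0,0,0,1.5,30],[0,0,0,0,0,0,62],[0,0,0,0,0,0,62],[0,0,0,0,0,0,62],[0,0,0,0,0,-30,62],[0,0,0,0,0,-50,62],[0,0,0,0,0,-60,62],[0,0,7.5,0,0,0,95],[0,0,0,0,0,0,95]]}}

```text
t: 27.35
eef_pos: [459.0, 336.2, 227.7]
tcp_rot: [-3.141, -0.001, 0.002]
ft_force: [-0.7, -0.5, -0.5]
opening: 0.805
grip_force: 0.0
```

Run:
```python
from h import *
st()
c=env.read_camera("wrist");W=cloud(c)
seg("batt",W,459.5,336,42,30,47);seg("battneck",W,459.5,336,42,41,50)
```

```text
t 27.35 tcp [459.  336.2 227.7] rpy [-3.141e+00 -1.000e-03  2.000e-03] f [-0.7 -0.5 -0.5] open 76.6 grip 0.0
batt 3379 [458.5 336.1  68.1  46.1   7.4] mean [461.5 336.1  41.3]
battneck 2001 [458.3 336.   50.3  34.    7.5] mean [459.7 336.1  45.1]
```

Emit:
{"fn": "jog_arm", "kwargs": {"motion": [[0,0,0,-2.1,61.2,0,95],[0,0,0,-2.1,61.2,0,95],[0,0,0,-2.1,61.2,0,95],[0,0,0,-2.1,61.2,0,95],[0,0,0,-2.1,61.2,0,95],[0,0,0,-2.1,61.2,0,95],[0,0,0,-2.1,61.2,0,95],[0,0,0,-2.1,61.2,0,95],[0,0,0,-2.1,61.2,0,95],[0,0,0,-2.1,61.2,0,95]]}}

```text
t: 28.65
eef_pos: [438.1, -277.8, 226.5]
tcp_rot: [-3.141, 0.001, 0.004]
ft_force: [1.2, 0.8, 0.6]
opening: 0.997
grip_force: 0.0
```

Emit:
{"fn": "jog_arm", "kwargs": {"motion": [[0,0,6.25,0,0,0,95],[0,0,6.25,0,0,0,95],[0,0,0,0,0,40,95],[0,0,0,0,0,0,95]]}}

```text
t: 29.15
eef_pos: [437.8, -275.1, 184.9]
tcp_rot: [-3.139, 0.005, -0.215]
ft_force: [0.5, -0.1, 0.7]
opening: 0.997
grip_force: 0.0
```

Run:
```python
from h import *
st()
c=env.read_camera("wrist");W=cloud(c);save(c,"w5.png")
seg("tape",W,438,-277,45,22,45)
```

```text
t 29.15 tcp [ 437.8 -275.1  184.9] rpy [-3.139  0.005 -0.215] f [ 0.5 -0.1  0.7] open 94.8 grip 0.0
tape 4315 [ 439.4 -279.3   52.1   58.6   78.2] mean [ 441.3 -279.6   29.9]
```

View pics/w5.png

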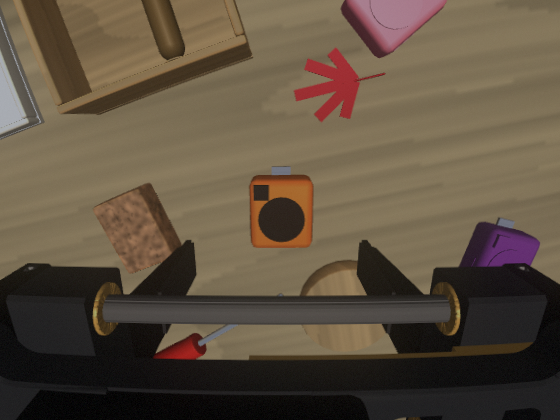

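The wrist picture shows the orange tape with its black disc at (281,212), centred between the fingers. The cork at (137,228) is clear.

Emit:
{"fn": "jog_arm", "kwargs": {"motion": [[0,0,0,1.9,3,50,95],[0,0,0,0,0,45,95],[0,0,0,0,0,9,95],[0,0,0,0,0,0,60],[0,0,0,0,0,0,35],[0,0,0,0,0,0,35],[0,0,0,0,0,0,35],[0,0,0,0,0,0,35],[0,0,0,0,0,0,35],[0,0,0,0,0,0,35]]}}

```text
t: 30.45
eef_pos: [440.0, -279.2, 83.7]
tcp_rot: [3.141, -0.0, -0.217]
ft_force: [-1.4, 0.0, 6.6]
opening: 0.545
grip_force: 30.0
```

Emit:
{"fn": "jog_arm", "kwargs": {"motion": [[0,0,0,0,0,-50,35],[0,0,0,0,0,-50,35],[0,0,0,0,0,-50,35],[0,0,-6.2,0,0,0,35],[0,0,-6.2,0,0,0,35],[0,0,0,0,0,0,35]]}}

```text
t: 31.2
eef_pos: [439.7, -278.9, 233.2]
tcp_rot: [-3.141, 0.0, -0.001]
ft_force: [0.0, -0.5, -1.9]
opening: 0.546
grip_force: 30.0
```

Emit:
{"fn": "jog_arm", "kwargs": {"motion": [[0,0,0,3,-53.2,0,35],[0,0,0,3,-53.2,0,35],[0,0,0,3,-53.2,0,35],[0,0,0,3,-53.2,0,35],[0,0,0,3,-53.2,0,35],[0,0,0,3.1,-53.2,0,35],[0,0,0,3.1,-53.2,0,35],[0,0,0,3.1,-53.2,0,35],[0,0,0,3.1,-53.2,0,35],[0,0,0,3.1,-53.2,0,35]]}}

```text
t: 32.45
eef_pos: [470.6, 254.7, 233.0]
tcp_rot: [3.141, 0.0, -0.004]
ft_force: [0.8, -0.4, -2.0]
opening: 0.546
grip_force: 30.0
```

Emit:
{"fn": "jog_arm", "kwargs": {"motion": [[0,0,-7.5,0,0,0,35],[0,0,0,0,0,0,35],[0,0,0,0,0,50,35],[0,0,0,0,0,50,35],[0,0,0,0,0,25,35],[0,0,0,0,0,14,35],[0,0,0,0,0,0,35],[0,0,0,0,0,0,35]]}}

```text
t: 33.45
eef_pos: [471.3, 252.9, 95.3]
tcp_rot: [-3.141, -0.002, 0.129]
ft_force: [1.2, 0.3, -1.5]
opening: 0.548
grip_force: 30.0
```

Emit:
{"fn": "jog_arm", "kwargs": {"motion": [[0,0,0,0,0,4,35],[0,0,0,0,0,1.7,35],[0,0,0,0,0,0,68],[0,0,0,0,0,0,68],[0,0,0,0,0,0,68],[0,0,0,0,0,-40,68],[0,0,0,0,0,-60,68],[0,0,0,0,0,-60,68],[0,0,0,0,0,0,50]]}}

```text
t: 34.58
eef_pos: [471.7, 253.3, 252.8]
tcp_rot: [-3.14, -0.008, 0.13]
ft_force: [0.4, -0.8, -1.1]
opening: 0.656
grip_force: 0.0
```

Run:
```python
from h import *
st()
c=env.read_camera("wrist");W=cloud(c)
seg("tape",W,470.5,252.6,45,27,50);seg("batt",W,459.5,336,42,30,47)
save(c,"w6.png")
```

```text
t 34.58 tcp [471.7 253.3 252.8] rpy [-3.14  -0.008  0.13 ] f [ 0.4 -0.8 -1.1] open 62.4 grip 0.0
tape 3000 [461.4 244.9  78.3  64.6   8. ] mean [469.6 251.1  35. ]
batt 2887 [459.  336.4  68.   47.1   7.5] mean [461.4 334.   41.2]
```

View pics/w6.png

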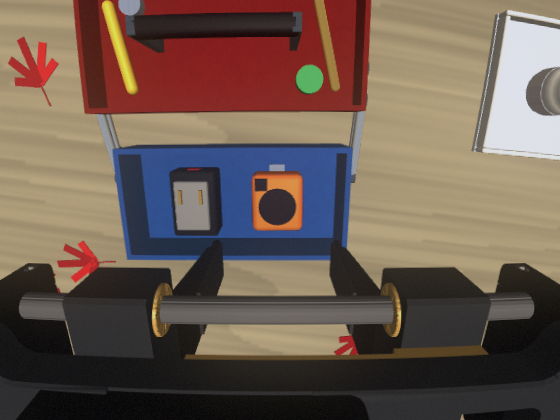

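Emit:
{"fn": "jog_arm", "kwargs": {"motion": [[0,0,-10,0,0,0,50],[0,0,-10,0,0,0,50],[0,0,-10,0,0,0,50],[0,0,-10,0,0,0,50],[0,0,-10,0,0,0,50],[0,0,-10,0,0,0,50],[0,0,-10,0,0,0,50],[0,0,-10,0,0,0,50],[0,0,-10,0,0,0,50],[0,0,0,0,0,0,50]]}}

```text
t: 35.88
eef_pos: [470.4, 252.7, 247.1]
tcp_rot: [-3.139, 0.001, 1.7]
ft_force: [0.4, -0.1, -0.0]
opening: 0.527
grip_force: 0.0
```

The wrist picture shows the battery at (195,205) and the tape at (277,203), side by side and flat in the compartment. The handle is at (215,25).

Emit:
{"fn": "jog_arm", "kwargs": {"motion": [[0,0,0,13.9,47.7,0,50],[0,0,0,13.9,47.7,0,50],[0,0,0,13.9,47.7,0,50],[0,0,0,0,0,0,50],[0,0,0,0,0,40,50],[0,0,0,0,0,25,50],[0,0,0,0,0,9,50],[0,0,0,0,0,0,50]]}}

```text
t: 36.88
eef_pos: [607.0, 312.7, 174.3]
tcp_rot: [-3.141, 0.0, 1.699]
ft_force: [0.7, 0.6, 0.5]
opening: 0.525
grip_force: 0.0
```

Emit:
{"fn": "jog_arm", "kwargs": {"motion": [[0,0,0,0,0,0,2],[0,0,0,0,0,0,2],[0,0,0,0,0,0,2],[0,0,0,0,0,0,2],[0,0,0,0,0,0,2],[0,0,0,0,0,0,2]]}}

```text
t: 37.62
eef_pos: [606.5, 312.7, 174.7]
tcp_rot: [-3.14, 0.0, 1.701]
ft_force: [-4.0, -1.0, 4.4]
opening: 0.143
grip_force: 30.0
```

Emit:
{"fn": "jog_arm", "kwargs": {"motion": [[0,0,0,0,-3.6,-8.4,2],[0,0,0,0,-4.6,-7.9,2],[0,0,0,0,-5.6,-7.3,2],[0,0,0,0,-6.4,-6.5,2],[0,0,0,0,-7.2,-5.7,2],[0,0,0,0,-7.8,-4.8,2],[0,0,0,0,-8.3,-3.8,2],[0,0,0,0,-8.7,-2.8,2],[0,0,0,0,-9.0,-1.7,2],[0,0,0,0,-9.1,-0.6,2]]}}

```text
t: 38.88
eef_pos: [537.3, 303.5, 224.4]
tcp_rot: [3.14, 0.0, 1.701]
ft_force: [4.6, -1.2, -12.2]
opening: 0.144
grip_force: 30.0
```

Emit:
{"fn": "jog_arm", "kwargs": {"motion": [[0,0,0,0,-9.1,0.6,2],[0,0,0,0,-9.0,1.7,2],[0,0,0,0,-8.7,2.7,2],[0,0,0,0,-8.3,3.8,2],[0,0,0,0,-7.8,4.8,2],[0,0,0,0,-7.2,5.7,2],[0,0,0,0,-6.4,6.5,2],[0,0,0,0,-5.6,7.3,2],[0,0,0,0,-4.7,7.9,2],[0,0,0,0,-3.7,8.4,2]]}}

```text
t: 40.12
eef_pos: [466.5, 294.2, 174.3]
tcp_rot: [-3.14, 0.001, 1.701]
ft_force: [5.0, -4.9, 22.6]
opening: 0.143
grip_force: 30.0
```

Emit:
{"fn": "jog_arm", "kwargs": {"motion": [[0,0,0,0,0,0,2],[0,0,0,0,0,0,30],[0,0,0,0,0,0,45],[0,0,0,0,0,0,45],[0,0,0,0,0,0,45],[0,0,0,0,0,-30,45],[0,0,0,0,0,-50,60],[0,0,0,0,0,-50,60],[0,0,0,0,0,0,60]]}}

```text
t: 41.25
eef_pos: [468.3, 294.9, 308.2]
tcp_rot: [3.135, -0.002, 1.701]
ft_force: [0.0, -0.5, -0.4]
opening: 0.624
grip_force: 0.0
```

Run:
```python
from h import *
st()
c=env.read_camera("wrist");W=cloud(c)
seg("bar",W,467,294,45,108,135);seg("rim",W,467,295,140,86,100)
c=env.read_camera("top");W=cloud(c);save(c,"top2.png",None,1.4)
seg("glue",W,623,-16,45,58,80);seg("cork",W,449.8,-151.7,50,20,50);seg("branch",W,628,-205,60,15,42)
```

```text
t 41.25 tcp [468.3 294.9 308.2] rpy [ 3.135e+00 -2.000e-03  1.701e+00] f [ 0.  -0.5 -0.4] open 59.4 grip 0.0
bar 1416 [466.8 293.9  13.4  92.    7.6] mean [466.8 295.7 119.3]
rim 2859 [466.6 295.8 110.6 218.    7.7] mean [465.9 312.9  91.2]
glue 212 [621.8 -14.6  40.9  41.2  30.1] mean [621.5 -14.4  67.8]
cork 440 [ 450.2 -151.5   66.7   46.     9.3] mean [ 449.2 -151.5   30.8]
branch 376 [ 630.  -204.6  119.6  114.9   89.4] mean [ 635.7 -212.8   24.3]
```

View pics/top2.png

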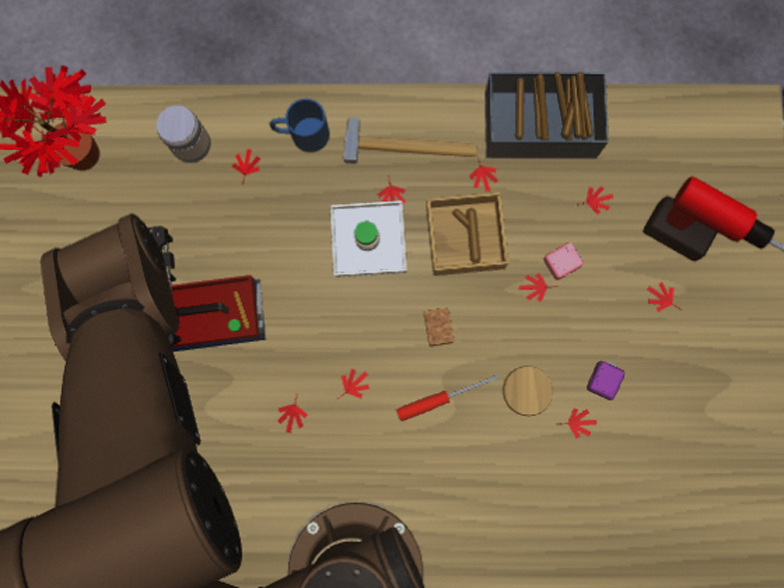

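The top picture shows the tray shut, with its handle at (200,309) and bar top at 119 mm as before opening. The pot at (366,236), branch at (470,235) and cork at (438,326) are all in order, and the arm touches nothing.

```bash
python3 -c "
from cell import env
print(env.job_done())"
```

```text
the job is handed in; nothing more can be done
None
```

The job is handed in, after about 41 s of robot time: the battery and orange tape lie in the shut toolbox, the branch is in the crate, the pot stands upright in the drip tray and the cork has not moved; no verdict was returned, but the last camera measurements and picture agree with this.

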